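# Power up the bench and start the sander

## Task

Get the disc sander running, using only your closed fingertips: on the power bar press over the big rectangular main rocker, then the round dust extractor rocker, each fully over by its raised near end, and only then press the flat start button on the starter station all the way down for a moment and let it come up. Leave the narrow lamp rocker and the mushroom stop button alone, do not pick up or push away the loose station, and leave everything else on the bench where it is.

Things in the scene. Friction and masses are not known exactly. Their poses are not given: they have to be found in the camera images.
- bar: Aluminium power bar, 150 x 250 x 50 mm (x, y, z), screwed down. Origin: centre of its underside; x points away from the robot at yaw 0. On its top, 25 mm to -x of its middle line, three white plates (84 x 62 mm, tops 54 mm above the bench) sit side by side along y, 75 mm apart, in any order, each with one black rocker; behind each is a round socket.
- main (a joint): Rocker of the main supply: the big rectangular one, 40 mm wide (bar y) and 64 mm long (bar x). Hinged across its middle (parallel to bar y), 59 mm above the bench. 0 = off: near half (bar -x side) slopes up to its end, 11 mm above the middle, far half level. 0.35 rad = fully on: pressed down at the near end (about 3 N) until the near half lies level, 59 mm above the bench. No spring: stays where it is left.
- main_face (a point): Point on the top face of the near half of the main rocker, 22 mm out from its hinge along the slope (32 mm from hinge to end); the place to press. It moves with the rocker. 
- extractor (a joint): Rocker of the dust extractor: the only round one, 44 mm in diameter. Hinged across its middle (parallel to bar y), 59 mm above the bench. 0 = off: near half (bar -x side) slopes up to its end, 7.5 mm above the middle, far half level. 0.35 rad = fully on: pressed down at the near end (about 3 N) until the near half lies level, 59 mm above the bench. No spring: stays where it is left.
- extractor_face (a point): Point on the top face of the near half of the extractor rocker, 15 mm out from its hinge along the slope (22 mm from hinge to end); the place to press. It moves with the rocker. 
- lamp (a joint): Rocker of the bench lamp: the small narrow rectangular one, 20 mm wide and 44 mm long. To be left off. Hinged across its middle (parallel to bar y), 59 mm above the bench. 0 = off: near half (bar -x side) slopes up to its end, 7.5 mm above the middle, far half level. 0.35 rad = fully on: pressed down at the near end (about 3 N) until the near half lies level, 59 mm above the bench. No spring: stays where it is left.
- lamp_face (a point): Point on the top face of the near half of the lamp rocker, 15 mm out from its hinge along the slope (22 mm from hinge to end); the place to press. It moves with the rocker. 
- station: Sander's starter station: grey box 90 x 170 x 59 mm (x, y, z), about 0.9 kg, standing loose on rubber on the bench at any yaw. Origin at the centre of its underside. Two black push buttons on its top, on its y axis: start at +43 mm, stop at -43 mm.
- start (a joint): Start button, the flat-topped cylinder 32 mm in diameter in a steel collar. 0 up, 0.006 m fully down; a spring brings it back up; fully down takes 5 N.
- start_top (a point): Centre of the start button's flat top, 77 mm above the bench when up; moves with it.
- stop (a joint): Stop button, the mushroom-headed one, 44 mm in diameter. 0 up, 0.006 m fully down, spring return. Not to be pressed.
- stop_top (a point): Top centre of the stop button's mushroom head, 91 mm above the bench when up.
- finial: Bystander: turned wooden finial, 52 mm in diameter, 104 mm tall, standing upright; origin under its foot.
- rosette: Bystander: small round carved rosette, 58 mm in diameter, 19 mm high, lying flat; origin under its centre.
- glue: Bystander: yellow glue bottle, 60 mm in diameter, 170 mm tall; origin under its centre.
- jar: Bystander: amber jar, 70 mm in diameter, 90 mm tall; origin under its centre.
- pot: Bystander: white ceramic pot, 84 mm in diameter, 95 mm tall; origin under its centre.
- screwdriver: Bystander: screwdriver lying on the bench near the robot, handle to its own -x.
- brush: Bystander: brush lying on the bench near the robot, handle to its own -x.
Not all that is in view belongs to the job. Several things have the shape of the station; the one meant has the colours described above.

How it is judged:
By the outcome, as a careful person would: the job done as asked, in the order asked, and still so for the second after the job is handed in, with the robot touching nothing.
It also fails if it takes over 40 s, if anything falls off the work surface, if the arm or the gripper's body presses on something with over 40 N, if the wrist force passes 120 N, or if a joint passes its speed limit or range.

## Robot

A 6-joint arm with a two-finger parallel gripper is mounted at the origin on the work surface. World frame = base frame: x ahead of the robot, y to its left, z up, the work surface at z = 0. Lengths are in m, angles in rad, forces in N, time in s.
With the tool pointing down it reaches from about 0.325 to 0.9 m from the base axis. Payload 3.5 kg.
Tool frame: the origin (TCP) lies on the centre line of the jaws, within the pads' length; the fingertips stand 25 mm ahead of it and the grasp point (between the pads) lies 6 mm ahead of it (finger_overhang is the distance from the TCP to the fingertips, in m); z points along the fingers, x is the direction in which the jaws open and shut, and the axes are right-handed (so a half turn about z gives the same grasp; the last joint's range is limited). The gripper opens to 85 mm and grips with 20 to 120 N. Pads are 22 mm wide; open, the fingers measure 114 mm over their backs; the gripper's body (76 mm by 85 mm) begins 54 mm behind the grasp point. The pads swing forward as they close: fully open they stand 13 mm farther back than shut.
Start: joints at [1.184, 0.276, -0.026, 1.268, 0, 1.467], TCP at [0.175, 0.6, 0.256] pointing down, gripper open.
Joint ranges: [-3.12, 3.12], [-0.85, 1.88], [-1.08, 1.24], [-1.95, 2.15], [-1.57, 1.53], [-3.14, 3.14]. Speed limits (rad/s): [2.57, 2.57, 3.14, 3.14, 3.14, 3.14].

## Interface

Orientations are given as a rotation vector (axis times angle).
In Python, from station import sense, camera, camera_params, finish_job, silhouettes, finger_overhang gives the robot as it stands.
- The arm moves only by the shell command python3 -m handwheel 'ROWS' [FORCE]. ROWS is JSON, a list of rows, each a list of 5 numbers: the opening, from -1 (shut) to 1 (fully open), then the shift along the tool's x, y, z in mm, then the turn about the tool's z in rad. In form: [[claw, tx, ty, tz, turn], ...]. A call has 1 to 10 rows; each row shifts and turns the commanded pose from where the row before left it, along the tool's axes as they then stand; what a row does not reach is not made up. A row lasts 1/8 s, in which the tool goes at most 62.5 mm and 10.7 degrees, less where a joint would pass 70% of its speed; a pose out of reach is approached as far as the arm can. A call with a gripper value outside its range is refused whole. The fingers move at their own pace and stop on an object; FORCE is the grip in N (left out, the last holds). Time passes only in rows, so rows that do not move let the fingers close. It gives the time, the measured TCP pose, the force and the opening at its end, in the units of the state.
- sense(): the state, without advancing time (a new reading comes with each control period).
- camera(name): name is "scene" or "top" or "wrist"; returns the picture (420x560x3 uint8, red, green, blue); there is no depth.
- camera_params(name): a dict with "vfov" (degrees; the focal length in pixels is half the picture's height over the tangent of half this angle, whatever the lens; pixels are square), "cx", "cy" (the principal point, pixels), "R" (3x3) and "t" (3): a world point X has camera coordinates R X + t. Camera axes: x right, y down, z forward; pixel columns grow to the right and rows downward; lengths in m; the calibration is good to about 2 mm. The wrist camera is an equidistant fisheye: a pixel r from the principal point sees the ray r / f radians off the axis. A picture is of the moment at which its call begins: read the wrist's pose just before it. camera_params takes no time and is no camera call; for the wrist camera it gives the pose at the moment of the call.
- finish_job(): hands the job in, once; it reports no verdict.
Trained networks look in the newest picture that a camera, given by its name, has taken for a name from the list of things; names that differ only in an ending like _2 or _b are one class to them, and where a whole thing is asked for, a point or a joint stands for the part that bears it (a point fixed in the world has none). Each returns a list of dicts, best first, with "score" (0 to 1); they miss things now and then, are a little off and sometimes report something else, mostly with a low value. They report only what shows in the picture. A call takes as long as a camera call. They do not tell look-alikes from the thing itself.
- silhouettes(camera, label): "pixels" (420x560 bool, what is visible of it) and "box" ([left, top, right, bottom] in pixels, round what is visible of it).
The state is a dict: "time_s": time; "joints": joint angles; "dq": joint speeds; "effort": joint torques, N m; "tcp_pos": TCP position; "tool_rot": TCP orientation; "ft_force": force on the tool from outside, world axes, zero at the start; "ft_torque": the same for the moment, N m; "opening": opening from 0.0 (shut) to 1.0 (fully open).
Only numpy, scipy, OpenCV 4.12 (cv2) and the standard library are available. Lean on these libraries where they do the work, as an engineer would, in place of code of your own. Each camera call takes 0.05 s, during which the arm holds its last target. There are 200 camera calls.

## Working session

There is one attempt and no reset: what is moved stays moved. The work goes in short steps, Python scripts to look and compute and a shell command to move; the robot and the scene stay as the last step left them, time stands still between calls to the robot, and variables do not carry over. Pictures are saved under pics/ and viewed, about 8 in all and at most 12, crops included, and the job is handed in when it is done.

```bash
mkdir -p pics; ls
python3 - <<'E'
from station import *
import cv2
print(sense(),finger_overhang)
for n in("top","scene"):
    cv2.imwrite(f"pics/{n}0.png",camera(n)[:,:,::-1]); p=camera_params(n); print(n,p)
    for l in("bar","main","extractor","lamp","station","start","stop"):
        for d in silhouettes(n,l)[:3]:
            ys,xs=d["pixels"].nonzero(); print(n,l,round(d["score"],2),d["box"],xs.mean().round(1),ys.mean().round(1))
E
```

```text
pics
{'time_s': 0.0, 'joints': array([ 1.18361224e+00,  2.77164470e-01, -2.78828605e-02,  1.26801590e+00,
        3.11145981e-06,  1.46741743e+00]), 'dq': array([-0.00093871,  0.0007511 ,  0.00018471,  0.0006269 ,  0.00063931,
       -0.00055984]), 'effort': array([-1.67500384e-03, -4.45510626e+01,  2.95200580e+01,  1.64327107e-02,
       -1.38390569e-04, -6.29488824e-06]), 'tcp_pos': array([0.17472662, 0.59932204, 0.25513918]), 'tool_rot': array([ 2.51235293,  1.88424295, -0.00305534]), 'ft_force': array([-0.81423859, -0.54084993,  0.18919958]), 'ft_torque': array([-0.02085069,  0.03132929,  0.04487448]), 'opening': 0.9971846553743978} 0.025
top {'vfov': 56.83541507256176, 'cx': 276.4192358104767, 'cy': 202.9625964919013, 'R': array([[ 1.64441559e-02, -9.99860460e-01,  2.94098348e-03],
       [-9.85302149e-01, -1.67047657e-02, -1.70001838e-01],
       [ 1.70027245e-01, -1.02220610e-04, -9.85439357e-01]]), 't': array([0.03554956, 0.52990699, 1.12317255])}
top bar 0.79 [319.8, 162.3, 419.1, 225.0] 364.6 187.6
top main 0.69 [386.8, 187.1, 404.5, 208.0] 394.5 196.2
top main 0.22 [192.0,
[... 596 characters left out ...]
34796, -0.54183495],
       [-0.36770408,  0.39810196, -0.84042165]]), 't': array([-0.39129103, -0.21379528,  1.36773611])}
scene bar 0.56 [169.1, 247.8, 284.4, 370.3] 232.9 315.9
scene extractor 0.82 [229.2, 266.4, 244.5, 281.1] 237.4 274.0
scene lamp 0.49 [209.8, 293.2, 227.9, 305.5] 217.7 297.6
scene lamp 0.44 [230.0, 269.0, 247.6, 283.9] 237.6 274.4
scene station 0.76 [316.0, 164.8, 380.0, 217.0] 348.2 191.1
scene station 0.71 [302.4, 86.4, 329.3, 133.4] 315.0 107.8
scene start 0.58 [314.6, 83.1, 319.8, 93.1] 315.9 88.5
scene stop 0.72 [329.6, 179.0, 343.6, 188.7] 337.2 185.8
scene stop 0.67 [212.8, 292.0, 228.7, 301.5] 217.6 297.0
scene stop 0.44 [307.1, 100.2, 323.5, 110.3] 315.9 105.2
```

Run:
```python
import cv2
a=cv2.imread("pics/top0.png")[120:345,90:450]
cv2.imwrite("pics/topc.png",cv2.resize(a,None,fx=2.2,fy=2.2,interpolation=3))
```

```text
(no output)
```

View pics/topc.png

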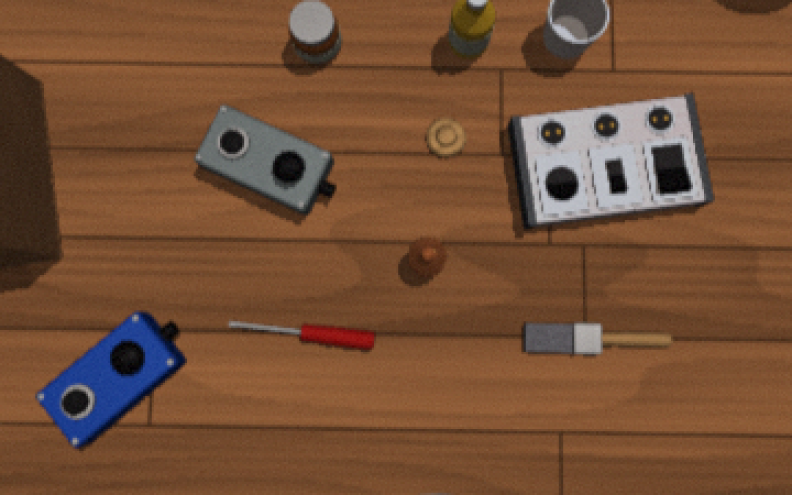

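View pics/scene0.png

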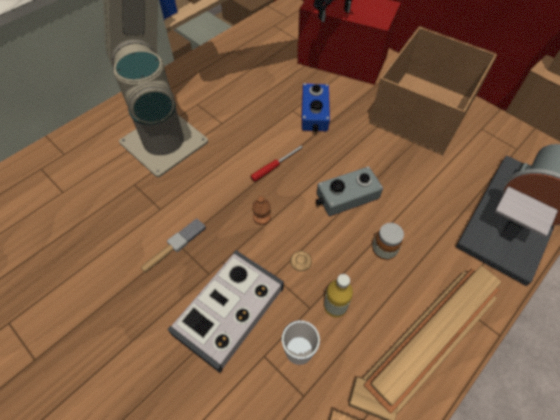

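The top crop shows the grey station: start at full-image pixel (196,185), stop at (221,196). On the bar are the round extractor at (345,203), the lamp at (370,200) and main at (395,196). The blue box is a decoy.

```bash
cat > h.py <<'E'
from station import *
import numpy as np, cv2
def ray(n,u,v,p=None):
    p=p or camera_params(n); f=210/np.tan(np.radians(p["vfov"]/2))
    x,y=(u-p["cx"])/f,(v-p["cy"])/f
    if n=="wrist":
        r=np.hypot(x,y); d=np.array([x/r*np.sin(r),y/r*np.sin(r),np.cos(r)])
    else: d=np.array([x,y,1])
    R=np.array(p["R"]); return -R.T@np.array(p["t"]),R.T@d
def at(n,u,v,z,p=None):
    c,d=ray(n,u,v,p); return (c+d*(z-c[2])/d[2])[:2]
def proj(n,X,p=None):
    p=p or camera_params(n); f=210/np.tan(np.radians(p["vfov"]/2))
    q=np.array(p["R"])@X+p["t"]
    if n=="wrist":
        s=np.hypot(q[0],q[1]); k=np.arctan2(s,q[2])/s*f
    else: k=f/q[2]
    return np.array([p["cx"]+k*q[0],p["cy"]+k*q[1]])
def blob(im,u,v,r,th=60):
    g=im.max(2)[int(v)-r:int(v)+r+1,int(u)-r:int(u)+r+1].astype(np.uint8)
    n,l,s,c=cv2.connectedComponentsWithStats((g<th).astype(np.uint8))
    i=1+np.argmax(s[1:,4]); return c[i]+[int(u)-r,int(v)-r],s[i,4]
E
python3 - <<'E'
from h import *
im=cv2.imread("pics/top0.png"); sc=cv2.imread("pics/scene0.png")
for nm,uv,uv2,z in(("ext",(345,203),(238,274),.061),("lamp",(370,200),(219,297),.061),("main",(395,196),(199,324),.062),("start",(196,185),(365,178),.077),("stop",(221,196),(337,186),.087)):
    b,a=blob(im,*uv,12); b2,a2=blob(sc,*uv2,16); print(nm,b.round(1),a,at("top",*b,z).round(4),b2.round(1),a2,at("scene",*b2,z).round(4))
E
```

```text
ext [344.8 203.2] 161 [ 0.5293 -0.1588] [238. 274.] 174 [ 0.5328 -0.1641]
lamp [369.7 200. ] 88 [ 0.5401 -0.233 ] [218.5 297.3] 94 [ 0.5436 -0.2378]
main [394.5 196.9] 283 [ 0.5505 -0.307 ] [197.7 322.3] 383 [ 0.5548 -0.3117]
start [194.9 184.1] 88 [0.5761 0.2858] [364.  177.6] 61 [0.5789 0.2797]
stop [220.7 195.9] 178 [0.5401 0.2068] [337.  185.8] 142 [0.5462 0.1981]
```

```bash
python3 -m handwheel '[[-1,0,0,0,-0.142],[-1,0,0,0,-0.142],[-1,0,0,0,-0.142]]' 40
cat > d.py <<'E'
import sys
from h import *
from scipy.spatial.transform import Rotation as Ro
s=sense(); R=Ro.from_rotvec(s["tool_rot"]).as_matrix()
tip=s["tcp_pos"]+R[:,2]*finger_overhang
t=np.array(list(map(float,sys.argv[1:4])))
print("t",s["time_s"],"tip",tip.round(4),"x ang",np.arctan2(R[1,0],R[0,0]).round(3),"F",s["ft_force"].round(1),"open",round(s["opening"],3),"shift mm",(R.T@(t-tip)*1000).round(1))
E
python3 d.py .49 -.24 .23
```

```text
time_s: 1.18
tcp_pos: [0.175, 0.6, 0.2563]
tool_rot: [-2.052, -2.378, -0.0]
ft_force: [0.4, -0.1, -0.6]
opening: 0.378
t 1.175 tip [0.175  0.6    0.2313] x ang 1.718 F [ 0.4 -0.1 -0.6] open 0.378 shift mm [-877.1  188.6    1.3]
```

```bash
python3 -m handwheel '[[-1,-55,12,0,0],[-1,-55,12,0,0],[-1,-55,12,0,0],[-1,-55,12,0,0],[-1,-55,12,0,0],[-1,-55,12,0,0],[-1,-55,12,0,0],[-1,-55,12,0,0]]'
python3 -m handwheel '[[-1,-55,12,0,0],[-1,-55,12,0,0],[-1,-55,12,0,0],[-1,-55,12,0,0],[-1,-55,12,0,0],[-1,-55,12,0,0],[-1,-55,12,0,0],[-1,-50,5,0,0],[-1,0,0,0,0]]'
python3 - <<'E'
from h import *
p=camera_params("wrist"); im=camera("wrist")
np.save("w1.npy",im); cv2.imwrite("pics/w1.png",cv2.resize(im[:,:,::-1],None,fx=1.4,fy=1.4))
print(p)
for n,z,a in(("ext",.061,(.531,-.1615)),("lamp",.061,(.542,-.2355)),("main",.062,(.5527,-.3093))):
    uv=proj("wrist",np.array([*a,z]),p); print(n,uv.round(1),uv*1.4)
for l in("main","extractor","lamp"):
    for d in silhouettes("wrist",l)[:2]:
        ys,xs=d["pixels"].nonzero(); print(l,round(d["score"],2),d["box"],xs.mean().round(1),ys.mean().round(1),at("wrist",xs.mean(),ys.mean(),.061,p).round(4))
E
python3 d.py .532 -.312 .09
```

```text
time_s: 2.17
tcp_pos: [0.3329, 0.1765, 0.2567]
tool_rot: [2.057, 2.374, 0.002]
ft_force: [0.5, -0.3, 0.0]
opening: -0.002
time_s: 3.3
tcp_pos: [0.4831, -0.2433, 0.2563]
tool_rot: [2.062, 2.368, -0.0]
ft_force: [-0.6, 0.4, 0.1]
opening: 0.0
{'vfov': 65.70646984690485, 'cx': 279.59798608220757, 'cy': 212.47831918886715, 'R': array([[-0.13777407,  0.99046153, -0.00206355],
       [ 0.95519021,  0.13341828,  0.26421815],
       [ 0.26197322,  0.03443132, -0.96446074]]), 't': array([ 0.30850705, -0.46376023,  0.26071823])}
ext [351.1 248.6] [491.51565606 348.01978698]
lamp [280.  249.7] [392.04997776 349.64603411]
main [209.1 249.8] [292.75724949 349.77787998]
extractor 0.74 [326.4, 222.9, 372.7, 270.0] 349.0 246.5 [ 0.5289 -0.1642]
lamp 0.66 [267.8, 225.9, 288.8, 253.1] 278.3 238.1 [ 0.5295 -0.2391]
t 3.5 tip [ 0.4817 -0.2389  0.2312] x ang 1.714 F [-0.4  0.2 -0.1] open 0.003 shift mm [-79.6  39.5 141.2]
```

View pics/w1.png

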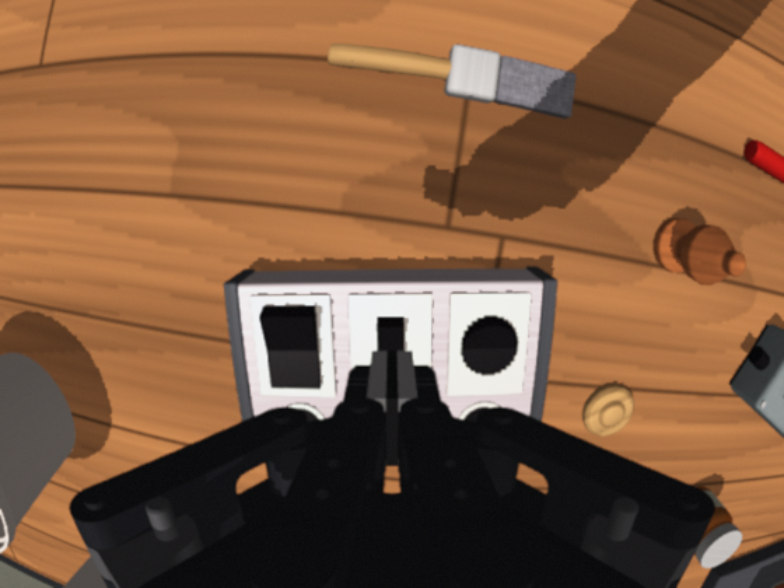

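The wrist view shows main at left (display 293,350), the lamp in the middle behind the fingers and the round extractor at right (489,345). All match the predicted positions, and the yaw is aligned.

```bash
python3 -m handwheel '[[-1,-40,19,30,0],[-1,-40,19,30,0],[-1,0,0,40,0],[-1,0,0,40,0],[-1,0,0,0,0],[-1,0,0,0,0]]'
python3 d.py .5315 -.312 .059
python3 - <<'E'
from h import *
im=camera("wrist")
cv2.imwrite("pics/w2.png",cv2.resize(im[150:420,140:420,::-1],None,fx=2,fy=2))
E
```

```text
time_s: 4.25
tcp_pos: [0.5319, -0.3134, 0.1179]
tool_rot: [2.055, 2.373, 0.0]
ft_force: [0.0, -0.3, 1.1]
opening: 0.003
t 4.25 tip [ 0.5319 -0.3134  0.0929] x ang 1.714 F [ 0.  -0.3  1.1] open 0.003 shift mm [ 1.5 -0.2 33.9]
```

View pics/w2.png

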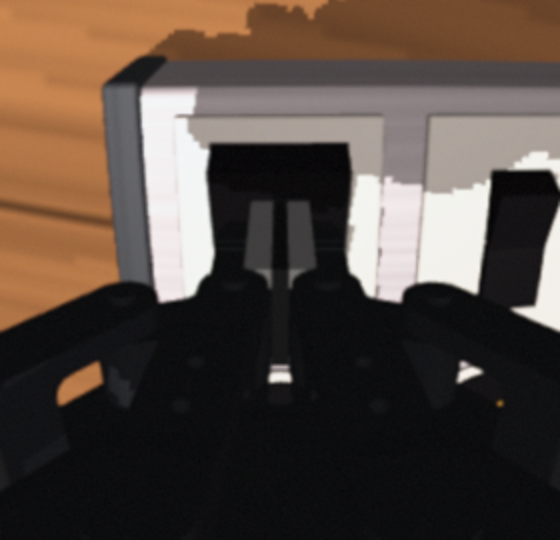

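The fingers are centred laterally over main's near half (crop 280,200). Pressing now.

```bash
python3 -m handwheel '[[-1,0,0,20,0],[-1,0,0,6,0],[-1,0,0,4,0],[-1,0,0,3,0],[-1,0,0,0,0]]'
python3 d.py .5315 -.312 .059
```

```text
time_s: 4.92
tcp_pos: [0.5315, -0.3143, 0.0841]
tool_rot: [2.057, 2.372, -0.001]
ft_force: [-1.5, -0.6, 4.0]
opening: -0.001
t 4.925 tip [ 0.5315 -0.3144  0.0591] x ang 1.713 F [-1.5 -0.6  4. ] open -0.001 shift mm [2.3 0.4 0.1]
```

```bash
python3 -m handwheel '[[-1,0,0,1,0],[-1,0,0,1,0],[-1,0,0,0,0]]'; python3 d.py .5315 -.312 .059
```

```text
time_s: 5.3
tcp_pos: [0.5315, -0.3144, 0.0839]
tool_rot: [2.057, 2.372, -0.001]
ft_force: [-4.5, 1.4, 14.7]
opening: 0.001
t 5.3 tip [ 0.5315 -0.3145  0.0589] x ang 1.713 F [-4.5  1.4 14.7] open 0.001 shift mm [ 2.4  0.3 -0.1]
```

Main is on its stop: force jumped to 14.7 N at 58.9 mm. I'll rise and move to the extractor.

```bash
python3 -m handwheel '[[-1,0,0,-25,0],[-1,0,0,-40,0],[-1,50,0,0,0],[-1,50,0,0,0],[-1,50,0,0,0],[-1,0,0,0,0],[-1,0,0,0,0]]'; python3 d.py .516 -.164 .059
python3 - <<'E'
from h import *
p=camera_params("wrist");im=camera("wrist")
cv2.imwrite("pics/w3.png",cv2.resize(im[150:420,100:460,::-1],None,fx=2,fy=2))
for a in((.531,-.163,.059),(.5527,-.3093,.059),(.516,-.164,.064)): print((proj("wrist",np.array(a),p)-[100,150])*2)
E
```

```text
time_s: 6.18
tcp_pos: [0.5104, -0.1653, 0.1464]
tool_rot: [2.057, 2.374, 0.001]
ft_force: [-0.0, -0.4, 0.3]
opening: -0.004
t 6.175 tip [ 0.5104 -0.1653  0.1214] x ang 1.714 F [-0.  -0.4  0.3] open -0.004 shift mm [ 0.5  5.7 62.4]
[358.95888122 212.00830954]
[-21.61347781 203.22483541]
[362.42180521 175.89435317]
```

View pics/w3.png

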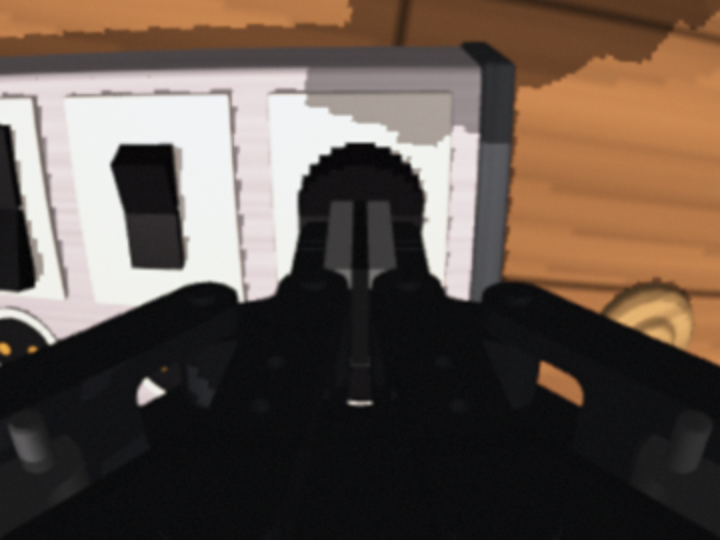

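The extractor disc is centred under the fingers (crop 362, hinge row about 213). I'll move 5 mm along tool y and press.

```bash
python3 -m handwheel '[[-1,0.5,5,25,0],[-1,0,0,20,0],[-1,0,0,6,0],[-1,0,0,6,0],[-1,0,0,4,0],[-1,0,0,1,0],[-1,0,0,0,0]]'; python3 d.py .516 -.164 .059
```

```text
time_s: 7.1
tcp_pos: [0.5153, -0.1642, 0.0847]
tool_rot: [2.057, 2.373, 0.001]
ft_force: [-0.8, -0.2, 1.1]
opening: 0.002
t 7.1 tip [ 0.5154 -0.1642  0.0597] x ang 1.713 F [-0.8 -0.2  1.1] open 0.002 shift mm [0.1 0.6 0.7]
```

```bash
python3 -m handwheel '[[-1,0,0,1,0],[-1,0,0,1,0],[-1,0,0,0.7,0],[-1,0,0,0,0]]'; python3 d.py .516 -.164 .059
```

```text
time_s: 7.6
tcp_pos: [0.5154, -0.1642, 0.0839]
tool_rot: [2.057, 2.373, 0.001]
ft_force: [-4.7, 1.8, 15.7]
opening: -0.004
t 7.6 tip [ 0.5154 -0.1642  0.0589] x ang 1.713 F [-4.7  1.8 15.7] open -0.004 shift mm [ 0.1  0.6 -0.1]
```

```bash
python3 -m handwheel '[[-1,0,0,-30,0],[-1,0,0,-50,0],[-1,-10,-10,-60,0],[-1,-50,40,-30,0],[-1,0,40,0,0],[-1,0,0,0,0],[-1,0,0,0,0]]'; python3 d.py .5775 .283 .13
python3 - <<'E'
from h import *
im=camera("wrist"); sc=camera("scene")
cv2.imwrite("pics/w4.png",np.hstack([cv2.resize(im[110:310,150:420,::-1],None,fx=1.4,fy=1.4),cv2.resize(sc[240:380,160:300,::-1],(378,280),interpolation=3)]))
E
```

```text
time_s: 8.48
tcp_pos: [0.5864, -0.2078, 0.2472]
tool_rot: [-2.056, -2.373, 0.001]
ft_force: [-0.4, -0.4, -0.1]
opening: -0.002
t 8.475 tip [ 0.5864 -0.2078  0.2222] x ang 1.714 F [-0.4 -0.4 -0.1] open -0.002 shift mm [486.9  61.2  92.8]
```

View pics/w4.png

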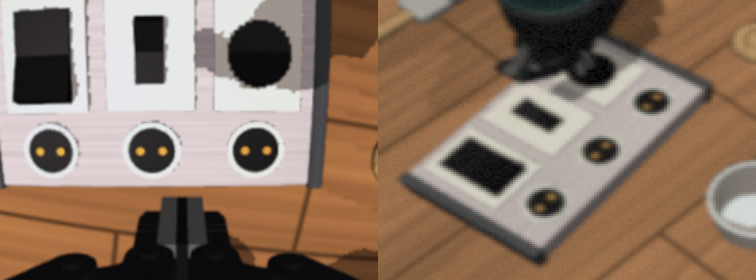

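Main's shading is reversed relative to the lamp, which is untouched. The extractor also reads pressed. Next is the start button, with a look from slightly behind it first.

```bash
python3 -m handwheel '[[-1,54,11,0,0],[-1,54,11,0,0],[-1,54,11,0,0],[-1,54,11,0,0],[-1,54,11,0,0],[-1,54,11,0,0],[-1,54,11,0,0],[-1,54,11,0,0],[-1,54,11,0,0],[-1,0,0,0,0]]'
python3 - <<'E'
from h import *
p=camera_params("wrist"); im=camera("wrist")
cv2.imwrite("pics/w5.png",cv2.resize(im[:,:,::-1],None,fx=1.4,fy=1.4))
print(proj("wrist",np.array((.5775,.283,.077)),p)*1.4,proj("wrist",np.array((.543,.2025,.087)),p)*1.4)
for l in("start","stop"):
    for d in silhouettes("wrist",l)[:2]:
        ys,xs=d["pixels"].nonzero(); print(l,round(d["score"],2),d["box"],at("wrist",xs.mean(),ys.mean(),.077 if l=="start" else .088,p).round(4))
E
python3 d.py .5775 .283 .1
```

```text
time_s: 9.82
tcp_pos: [0.615, 0.2899, 0.2477]
tool_rot: [-2.052, -2.378, -0.0]
ft_force: [-0.7, -1.6, -0.5]
opening: -0.0
[390.05368866 220.69063353] [269.30128126 151.10280242]
start 0.77 [259.5, 142.4, 293.4, 176.6] [0.5775 0.2833]
start 0.73 [173.1, 85.6, 222.0, 136.8] [0.543  0.2047]
stop 0.74 [176.8, 85.1, 223.4, 133.6] [0.5436 0.2074]
t 9.975 tip [0.6155 0.2858 0.2229] x ang 1.713 F [-0.5 -0.5  0.2] open -0.0 shift mm [  2.7 -37.9 122.9]
```

View pics/w5.png

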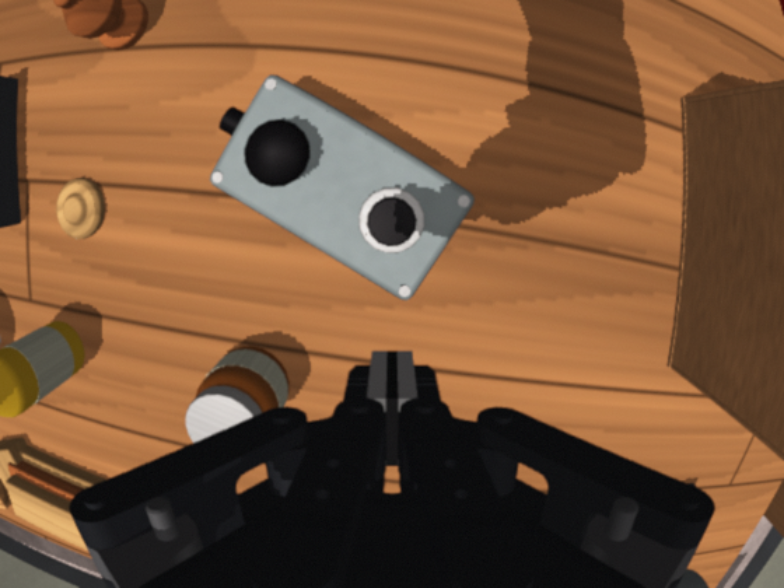

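The picture shows the start button (light collar) at display (390,220) and the mushroom stop at (277,152). Both match the estimate of (0.5775, 0.283).

```bash
python3 -m handwheel '[[-1,2.7,-38,40,0],[-1,0,0,50,0],[-1,0,0,32,0],[-1,0,0,0,0],[-1,0,0,0,0]]'; python3 d.py .5775 .283 .077
python3 - <<'E'
from h import *
im=camera("wrist")
cv2.imwrite("pics/w6.png",cv2.resize(im[150:420,100:460,::-1],None,fx=2,fy=2))
E
```

```text
time_s: 10.6
tcp_pos: [0.5793, 0.2833, 0.1277]
tool_rot: [2.059, 2.371, 0.003]
ft_force: [0.7, 0.3, 1.0]
opening: 0.004
t 10.6 tip [0.5794 0.2833 0.1027] x ang 1.712 F [0.7 0.3 1. ] open 0.004 shift mm [-0.  -2.  25.7]
```

View pics/w6.png

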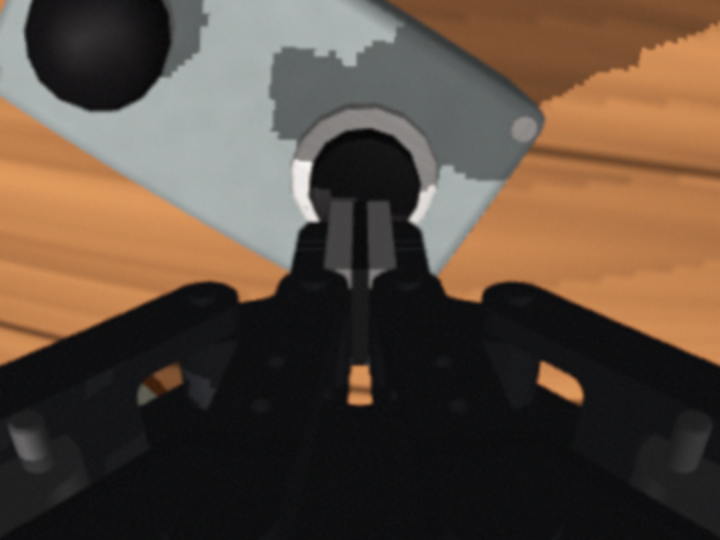

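The button is under the fingertips (crop 366,180). I'll make a small correction and press.

```bash
python3 -m handwheel '[[-1,1,-2.5,18,0],[-1,0,0,6,0],[-1,0,0,3,0],[-1,0,0,3,0],[-1,0,0,2,0],[-1,0,0,1,0],[-1,0,0,0,0]]'; python3 d.py .5775 .283 .071
```

```text
time_s: 11.52
tcp_pos: [0.575, 0.2845, 0.0959]
tool_rot: [-2.058, -2.374, 0.001]
ft_force: [-7.3, -2.3, 16.6]
opening: 0.001
t 11.525 tip [0.575  0.2845 0.0709] x ang 1.713 F [-7.3 -2.3 16.6] open 0.001 shift mm [-1.8  2.3 -0.1]
```

The button bottomed out at z = 70.9 mm and 16.6 N. Releasing, then a final check.

```bash
python3 -m handwheel '[[-1,0,0,-10,0],[-1,0,0,-20,0],[-1,0,0,-50,0],[-1,0,38,-40,0],[-1,0,0,-20,0],[-1,0,0,0,0],[-1,0,0,0,0]]'
python3 - <<'E'
from h import *
p=camera_params("wrist"); im=camera("wrist"); sc=camera("scene"); tp=camera("top")
for l,z in(("start",.077),("stop",.088)):
    for d in silhouettes("wrist",l)[:2]:
        ys,xs=d["pixels"].nonzero(); print(l,round(d["score"],2),at("wrist",xs.mean(),ys.mean(),z,p).round(4))
a=cv2.imread("pics/scene0.png")[240:380,160:300]; b=sc[240:380,160:300,::-1]
w=cv2.resize(im[:,:,::-1],(400,300)); t=cv2.resize(tp[120:345,90:450,::-1],(400,300))
cv2.imwrite("pics/end.png",np.vstack([np.hstack([cv2.resize(x,(400,300),interpolation=3) for x in(a,b)]),np.hstack([w,t])]))
print(sense()["ft_force"])
E
```

```text
time_s: 12.4
tcp_pos: [0.6124, 0.2898, 0.2316]
tool_rot: [-2.057, -2.373, 0.003]
ft_force: [0.1, 0.6, 0.3]
opening: 0.005
start 0.91 [0.5779 0.2833]
stop 0.71 [0.5431 0.2075]
[ 0.45727176 -0.03865342  0.0219891 ]
```

View pics/end.png

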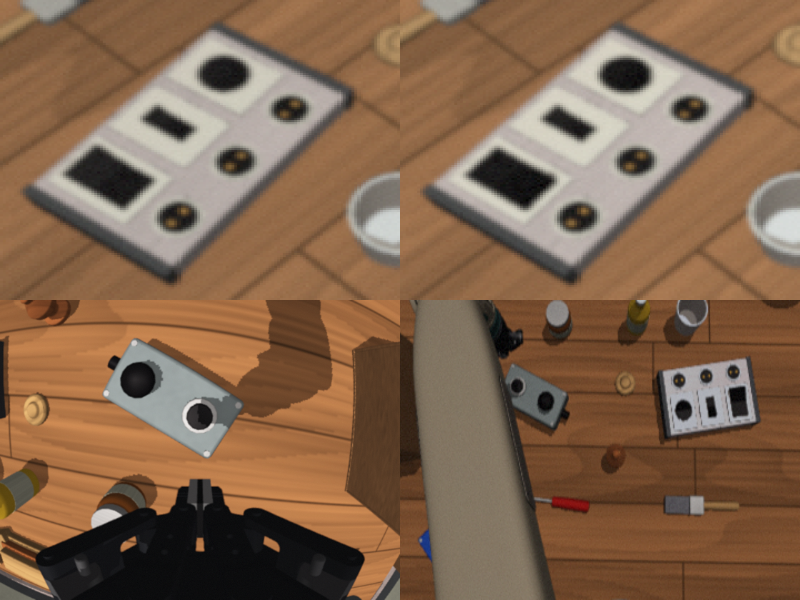

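The before-and-after scene crops show main and the extractor changed and the lamp the same. The start button is back up, and the station and bystanders are where they were.

```bash
python3 -c "from station import finish_job; print(finish_job())"
```

```text
the job is handed in; nothing more can be done
None
```

The job is done and handed in. With the fingers shut, I pressed main, then the extractor, then the start button, in about 12.5 s of robot time.

| Press | Fingertip height at the end | Force at the end |
|---|---|---|
| Main rocker | 58.9 mm (level is 59 mm) | 14.7 N |
| Extractor rocker | 58.9 mm (level is 59 mm) | 15.7 N |
| Start button | 70.9 mm (fully down is 71 mm) | 16.6 N |

**Last checks:**
- **Rockers:** main and the extractor look changed in the before-and-after scene crops, and the lamp looks the same. The extractor's change is faint in the pictures, so its force and height are the main evidence.
- **Station:** start was located within 0.5 mm of where it was before the press, and stop likewise.
- **Rest of the bench:** the bystanders in view look unmoved. The arm covered part of the final top view.
- **Arm:** the gripper is clear of everything, with wrist force about zero.

None of the final checks failed. Early on, the two fixed cameras disagreed by about 5 to 10 mm on positions, and the close wrist views settled it. The detector also sometimes labelled the stop button as start, so I told them apart by the collar and shape.

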